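# Close and lock the microscope lamp house

### The job

The lamp house of the microscope has been left open. Close its lid, then lock it with the quarter-turn fastener on the lid: press the fastener's head down fully and, keeping it pressed, turn it ninety degrees clockwise until its bar is in line with the two raised marks, then let go so that the cam catches and holds the head down. Leave the things that stand around the lamp house where they are.

Things in the scene. Friction and masses are not known exactly. Their poses are not given: they have to be found in the camera images.
- lamphouse: White sheet-metal lamp house, a hollow open-topped box fixed to the bench: 180 mm along its x, 200 mm along y, 110 mm high. Origin: centre of its underside, on the bench top; z up. Its lid is hinged along y on the rim at x = +90 mm and opens upward; the lid's free edge is at the -x side, roughly facing the robot.
- lid (a joint): Opening of the lid, rad: 0 shut, 1.5 wide open. Grey plate, 185 mm from hinge to free edge, 204 mm wide, 8 mm thick; shut, its underside lies on the rim and its top face is 118 mm above the bench. The stiff friction hinge (0.5 N m) keeps it where it is left; about 3 to 5 N on the outer face by the free edge pushes it down.
- lid_edge (a point): Middle of the lid's free edge, on its top (outer) face, 185 mm from the hinge line; turns with the lid. Axes: x from the free edge to the hinge, y along the hinge, z out of the outer face.
- lid_hinge (a point): Point on the hinge line at the middle of the lid, at the level of the lid's underside, 110 mm above the bench.
- bar_top (a point): Centre of the top of the fastener's black bar grip; x along the bar, z out of the lid's outer face. The bar is 36 mm long, 12 wide, 24 high and stands on a black disc 40 mm across, 6 thick. Not pressed, the bar's top is 42 mm above the lid's outer face and the disc's top 18 mm. It is on the lid's middle line, 145 mm from the hinge line, and starts pointing at the hinge.
- mark (a point): One of the two small raised steel marks on the lid's outer face (24 x 5 mm, 1 mm high): the one 44 mm to +y of the fastener's axis; the other is 44 mm to -y. With the bar in line with both the fastener is locked. The lid is otherwise flat around the fastener.
- plunger (a joint): How far the fastener's head is pressed in, m: 0 fully out, 0.009 fully down. Spring: 2 N at first, 8.5 N fully down. With the lid shut a slot stops the head turning until pressed past 0.005, and it passes the ridge before the catch only when pressed past 0.007. Caught, it stays at about 0.0045 when let go.
- fastener (a joint): Turn of the fastener, rad, clockwise seen from above: 0 unlocked (bar along the lid's x), stop at 1.6; locked at 1.57 with the bar along the lid's y, in line with the raised marks. It takes about 0.05 N m to turn. It must be within 0.1 of 0 for the lid to close.
- dishes: Two closed clear culture dishes, stacked, 60 mm across, 27 mm high, loose; origin: centre of the underside. Bystander.
- bottle: Amber glass bottle, 52 mm across, 110 mm high, loose; origin: centre of the underside. Bystander.
- objective: Steel microscope objective standing on its end, 34 mm across, 48 mm high, loose; origin: centre of the underside. Bystander.

How it is judged:
By the outcome, as a careful person would: the job done as asked, in the order asked, and still so for the second after the job is handed in, with the robot touching nothing.
It also fails if it takes over 58 s, if anything falls off the work surface, if the arm or the gripper's body presses on something with over 40 N, if the wrist force passes 120 N, or if a joint passes its speed limit or range.

### The arm

A 7-joint arm with a two-finger parallel gripper is mounted at the origin on the work surface. World frame = base frame: x ahead of the robot, y to its left, z up, the work surface at z = 0. Lengths are in m, angles in rad, forces in N, time in s.
With the tool pointing down it reaches from about 0.4 to 0.875 m from the base axis. Payload 19.3 kg.
Tool frame: the origin (TCP) lies between the finger pads; the fingertips stand 11 mm ahead of it and the grasp point (between the pads) lies 8 mm behind it (arm.tip_reach is the distance from the TCP to the fingertips, in m); z points along the fingers, y is the direction in which the jaws open and shut (so a half turn about z gives the same grasp; the last joint's range is limited). The gripper opens to 85 mm and grips with 20 to 120 N. Pads are 22 mm wide; open, the fingers measure 114 mm over their backs; the gripper's body (76 mm by 85 mm) begins 54 mm behind the grasp point. The pads swing forward as they close: fully open they stand 13 mm farther back than shut.
Start: joints at [-1.383, 0.521, -0.036, 1.599, 0.021, 1.021, -0.113], TCP at [0.159, 0.604, 0.242] pointing down, gripper open.
Joint ranges: [-2.91, 2.91], [-0.3, 2.13], [-1.5, 1.42], [0.17, 2.43], [-1.26, 4.41], [0.16, 1.93], [-2.52, 2.52]. Speed limits (rad/s): [1.89, 1.89, 2.39, 2.39, 3.01, 3.01, 3.01].

### API

Orientations are given as a unit quaternion [x, y, z, w].
In Python, from rig import arm, grab_frame, workorder gives the robot as it stands.
- The arm moves only by the shell command python3 -m creep 'ROWS' [OPENING]. ROWS is JSON, a list of rows, each an object of numbers: "dx", "dy", "dz": the shift along the tool's x, y, z each as a share of 80 cm, from -1 to 1; "twist": the turn about the tool's z as a share of pi/2 rad, from -1 to 1. A call has 1 to 20 rows; each row shifts and turns the commanded pose from where the row before left it, along the tool's axes as they then stand; what a row does not reach is not made up. A row lasts 1/8 s, in which the tool goes at most 62.5 mm and 10.7 degrees, less where a joint would pass 70% of its speed; a pose out of reach is approached as far as the arm can. A call with a number of a shift or a turn outside -1 to 1 is refused whole. A call with a gripper value outside its range is refused whole. OPENING is the opening, from 0 (shut) to 1 (fully open), set as the call begins (- or left out, the last holds). The fingers move at their own pace and stop on an object; the grip force is fixed at half the most. Time passes only in rows, so rows that do not move let the fingers close. It gives the time, the measured TCP pose, the force and the opening at its end, in the units of the state.
- arm.get_obs(): the state, without advancing time (a new reading comes with each control period).
- grab_frame(name): name is "side" or "top" or "wrist"; returns a dict with "img" (480x640x3 uint8, red, green, blue), "intrinsics" (3x3 intrinsics, pixels), "dist_coeffs" ([k1, k2, p1, p2, k3] as OpenCV has them; the pictures are not rectified), "R" (3x3) and "t" (3): a world point X has camera coordinates R X + t. Camera axes: x right, y down, z forward; pixel columns grow to the right and rows downward; lengths in m; the calibration is good to about 2 mm. A picture is of the moment at which its call begins. There is no depth.
- workorder.close_job(): hands the job in, once; it reports no verdict.
The state is a dict: "t": time; "q": joint angles; "qvel": joint speeds; "tau": joint torques, N m; "tcp_pos": TCP position; "eef_rot": TCP orientation; "ft_force": force on the tool from outside, world axes, zero at the start; "moment": the same for the moment, N m; "finger_gap": finger opening in m.
Only numpy, scipy, OpenCV 4.12 (cv2) and the standard library are available. Lean on these libraries where they do the work, as an engineer would, in place of code of your own. Each camera call takes 0.05 s, during which the arm holds its last target. There are 200 camera calls.

## Working session

There is one attempt and no reset: what is moved stays moved. The work goes in short steps, Python scripts to look and compute and a shell command to move; the robot and the scene stay as the last step left them, time stands still between calls to the robot, and variables do not carry over. Pictures are saved under pics/ and viewed, about 8 in all and at most 12, crops included, and the job is handed in when it is done.

```bash
ls; mkdir -p pics
python3 - <<'E'
from rig import arm, grab_frame
import cv2,numpy as np
o=arm.get_obs(); print({k:np.round(v,3) for k,v in o.items()}, arm.tip_reach)
for n in ["side","top"]:
    f=grab_frame(n); cv2.imwrite(f"pics/{n}0.png",f["img"][:,:,::-1]); print(n,np.round(f["intrinsics"],1).tolist(),f["dist_coeffs"],np.round(f["R"],3).tolist(),np.round(f["t"],3), -f["R"].T@f["t"])
E
```

```text
pics
{'t': np.float64(0.0), 'q': array([-1.383,  0.522, -0.036,  1.6  ,  0.021,  1.021, -0.113]), 'qvel': array([-0.001, -0.001, -0.   ,  0.001, -0.001,  0.001,  0.002]), 'tau': array([-0.0000e+00, -9.2711e+01,  1.9800e+00, -3.6993e+01,  1.8000e-02,
        8.0000e-03,  0.0000e+00]), 'tcp_pos': array([0.159, 0.604, 0.242]), 'eef_rot': array([ 0.129,  0.992, -0.001, -0.   ]), 'ft_force': array([-0.16 ,  0.809, -0.116]), 'moment': array([ 0.003, -0.054, -0.002]), 'finger_gap': np.float64(0.085)} 0.011
side [[458.8, 0.0, 322.7], [0.0, 458.8, 236.7], [0.0, 0.0, 1.0]] [-0.07209492  0.          0.          0.          0.        ] [[0.929, -0.37, -0.012], [-0.226, -0.539, -0.811], [0.294, 0.756, -0.585]] [-0.556  0.279  0.703] [ 0.37282684 -0.58667387  0.62999017]
top [[486.8, 0.0, 324.5], [0.0, 486.8, 243.2], [0.0, 0.0, 1.0]] [-0.0557341  0.         0.         0.         0.       ] [[-0.026, -0.999, -0.035], [-0.981, 0.032, -0.189], [0.19, 0.029, -0.981]] [0.085 0.622 0.835] [0.45384085 0.04063582 0.93978828]
```

View pics/side0.png

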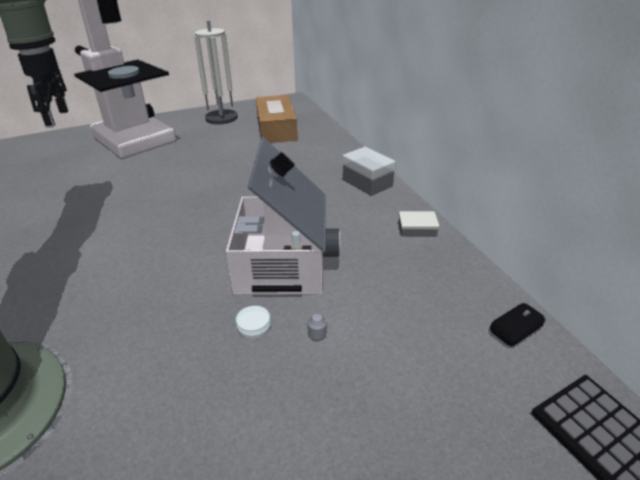

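View pics/top0.png

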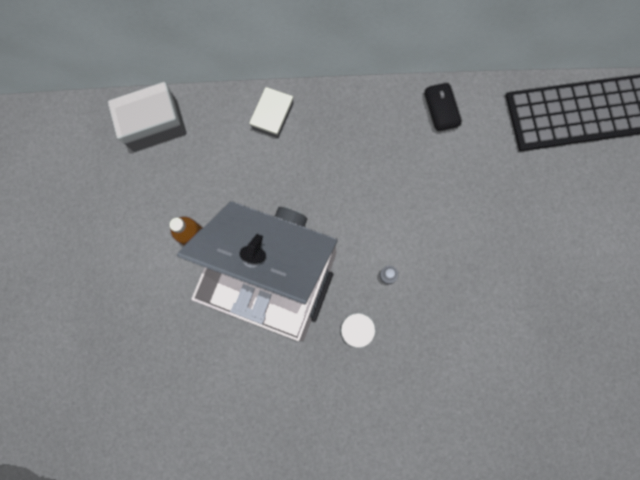

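The side view shows the lid about 45° open with the bar at (282,163) and the house's near face at bottom corners (233,292) and (322,292). In the top view the rim's front corners are at (193,298) and (300,338), the lid's free-edge corners at (179,254) and (305,300), and the bottle stands under the lid's left end at (185,230). I'll enlarge both views to get sharper corner positions.

Run:
```python
import cv2,numpy as np
a=cv2.imread("pics/side0.png")[130:340,215:355]; b=cv2.imread("pics/top0.png")[190:350,160:400]
a=cv2.resize(a,None,fx=2.8,fy=2.8,interpolation=cv2.INTER_CUBIC); b=cv2.resize(b,None,fx=1.66,fy=1.66,interpolation=cv2.INTER_CUBIC)
b=cv2.resize(cv2.imread("pics/top0.png")[195:345,165:345],None,fx=2.2,fy=2.2,interpolation=cv2.INTER_CUBIC)
H=max(a.shape[0],b.shape[0]); c=np.zeros((H,a.shape[1]+b.shape[1],3),np.uint8); c[:a.shape[0],:a.shape[1]]=a; c[:b.shape[0],a.shape[1]:]=b
print(a.shape,b.shape,c.shape); cv2.imwrite("pics/crop1.png",c)
```

```text
(588, 392, 3) (330, 396, 3) (588, 788, 3)
```

View pics/crop1.png

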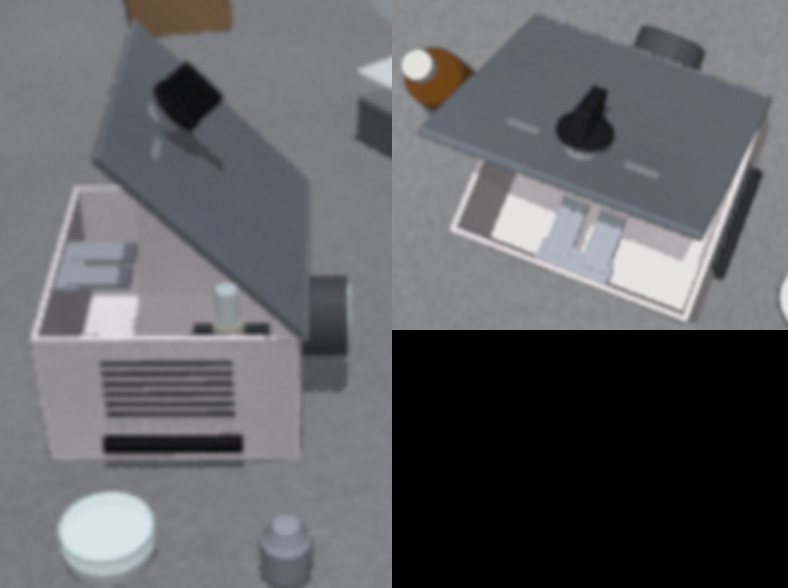

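```bash
cat > h.py <<'E'
import cv2,numpy as np
from rig import arm, grab_frame
def ray(f,p):
    u=cv2.undistortPoints(np.array([[p]],float),f["intrinsics"],np.array(f["dist_coeffs"]))[0,0]
    R=np.array(f["R"]); return -R.T@f["t"], R.T@np.array([u[0],u[1],1.])
def onz(f,p,z):
    c,d=ray(f,p); return c+d*(z-c[2])/d[2]
def tri(f1,p1,f2,p2):
    c1,d1=ray(f1,p1);c2,d2=ray(f2,p2)
    s=np.linalg.lstsq(np.c_[d1,-d2],c2-c1,rcond=None)[0]
    a,b=c1+s[0]*d1,c2+s[1]*d2; return (a+b)/2,np.linalg.norm(a-b)
def proj(f,X):
    return cv2.projectPoints(np.array(X,float).reshape(-1,3),cv2.Rodrigues(np.array(f["R"]))[0],np.array(f["t"]),f["intrinsics"],np.array(f["dist_coeffs"]))[0][:,0]
E
python3 - <<'E'
from h import *
np.set_printoptions(precision=4,suppress=True)
S=grab_frame("side");T=grab_frame("top")
s=lambda u,v:(215+(u-.9)/2.8,130+(v-.9)/2.8)
t=lambda u,v:(165+(u-392-.6)/2.2,195+(v-.6)/2.2)
A=onz(S,s(35,338),.11);B=onz(S,s(76,188),.11)
a=onz(T,t(690,320),.11);b=onz(T,t(451,231),.11)
print("rim S",A,B,np.linalg.norm(A-B)," T",a,b,np.linalg.norm(a-b))
print("bottom",onz(S,s(52,458),0),onz(S,s(300,458),0))
print("rim hinge near",onz(S,s(303,338),.11))
for n,p,q in [("free-",(94,160),(703,236)),("free+",(134,22),(421,130)),("hinge-",(306,325),(769,98)),("hinge+",(308,183),(538,16))]:
    print(n,*tri(S,s(*p),T,t(*q)))
print("dish",onz(S,s(107,527),.027),onz(T,(358,330),.027),"obj",onz(T,(389,275),.048),"bottle",onz(T,(177,225),.11))
E
```

```text
rim S [0.4525 0.1145 0.11  ] [0.5243 0.2963 0.11  ] 0.1954974347469321  T [0.45   0.1104 0.11  ] [0.5227 0.297  0.11  ] 0.20031211225817735
bottom [0.4503 0.1168 0.    ] [0.6158 0.0488 0.    ]
rim hinge near [0.6182 0.0456 0.11  ]
free- [0.5028 0.0896 0.2483] 0.0018347185634276955
free+ [0.5787 0.2758 0.2496] 0.00017823992889525413
hinge- [0.6194 0.0447 0.1208] 0.0014909552931822562
hinge+ [0.6951 0.2295 0.1112] 0.0015031957590920682
dish [0.4654 0.0083 0.027 ] [0.4654 0.0101 0.027 ] obj [ 0.5632 -0.0499  0.048 ] bottle [0.6559 0.3268 0.11  ]
```

The measurements agree: the house centre is at about (0.571, 0.171) with yaw about −22°, the hinge is at (0.654, 0.137), and the lid is about 46° open. That puts the fastener at about (0.520, 0.191) once the lid is shut. Next I'll shut the fingers, rise, and move above the outer face near the free edge, 60 mm to +y of the middle so the tool stays clear of the fastener.

```bash
python3 -m creep '[{"dz":-0.04},{"dz":-0.04},{"dx":-0.039,"dy":-0.02},{"dx":-0.039,"dy":-0.02},{"dx":-0.039,"dy":-0.02},{"dx":-0.039,"dy":-0.02},{"dx":-0.039,"dy":-0.02},{"dx":-0.039,"dy":-0.02},{"dx":-0.039,"dy":-0.02},{"dx":-0.039,"dy":-0.02},{"dx":-0.039,"dy":-0.02},{"dx":-0.039,"dy":-0.02},{"dx":-0.039,"dy":-0.02},{"dx":-0.039,"dy":-0.02},{"dx":-0.039,"dy":-0.02},{"dx":-0.039,"dy":-0.02},{"dx":-0.039,"dy":-0.02},{"dx":-0.039,"dy":-0.02}]' 0; python3 -m creep '[{"twist":0.08},{}]'
```

```text
schema error: expected keys dx, dy, dz, twist
schema error: expected keys dx, dy, dz, twist
```

```bash
python3 -m creep '[{"dx":0,"dy":0,"dz":-0.04,"twist":0},{"dx":0,"dy":0,"dz":-0.04,"twist":0},{"dx":-0.039,"dy":-0.02,"dz":0,"twist":0},{"dx":-0.039,"dy":-0.02,"dz":0,"twist":0},{"dx":-0.039,"dy":-0.02,"dz":0,"twist":0},{"dx":-0.039,"dy":-0.02,"dz":0,"twist":0},{"dx":-0.039,"dy":-0.02,"dz":0,"twist":0},{"dx":-0.039,"dy":-0.02,"dz":0,"twist":0},{"dx":-0.039,"dy":-0.02,"dz":0,"twist":0},{"dx":-0.039,"dy":-0.02,"dz":0,"twist":0},{"dx":-0.039,"dy":-0.02,"dz":0,"twist":0},{"dx":-0.039,"dy":-0.02,"dz":0,"twist":0},{"dx":-0.039,"dy":-0.02,"dz":0,"twist":0},{"dx":-0.039,"dy":-0.02,"dz":0,"twist":0},{"dx":-0.039,"dy":-0.02,"dz":0,"twist":0},{"dx":-0.039,"dy":-0.02,"dz":0,"twist":0},{"dx":-0.039,"dy":-0.02,"dz":0,"twist":0},{"dx":-0.039,"dy":-0.02,"dz":0,"twist":0}]' 0; python3 -m creep '[{"dx":0,"dy":0,"dz":0,"twist":0.08},{"dx":0,"dy":0,"dz":0,"twist":0}]'
```

```text
t: 2.45
tcp_pos: [0.5775, 0.2287, 0.3062]
eef_rot: [0.128, 0.992, -0.0, -0.0]
ft_force: [0.2, -0.0, -0.1]
finger_gap: -0.0002
t: 2.7
tcp_pos: [0.5767, 0.2294, 0.306]
eef_rot: [0.191, 0.982, -0.0, -0.0]
ft_force: [0.5, 0.8, -0.0]
finger_gap: 0.0004
```

```bash
python3 -m creep '[{"dx":-0.0125,"dy":0,"dz":0,"twist":0},{"dx":0,"dy":0,"dz":0.02,"twist":0},{"dx":0,"dy":0,"dz":0.02,"twist":0},{"dx":0,"dy":0,"dz":0.015,"twist":0},{"dx":0,"dy":0,"dz":0.015,"twist":0},{"dx":0.006,"dy":0,"dz":0.0075,"twist":0},{"dx":0.006,"dy":0,"dz":0.0075,"twist":0},{"dx":0.006,"dy":0,"dz":0.0075,"twist":0},{"dx":0.006,"dy":0,"dz":0.0075,"twist":0},{"dx":0.006,"dy":0,"dz":0.0075,"twist":0},{"dx":0.006,"dy":0,"dz":0.0075,"twist":0},{"dx":0.006,"dy":0,"dz":0.0075,"twist":0},{"dx":0.006,"dy":0,"dz":0.0075,"twist":0},{"dx":0.006,"dy":0,"dz":0.0075,"twist":0},{"dx":0.006,"dy":0,"dz":0.0075,"twist":0}]'
python3 - <<'E'
from h import *
f=grab_frame("side"); cv2.imwrite("pics/side1.png",cv2.resize(f["img"][100:340,180:420,::-1],None,fx=2.4,fy=2.4))
E
```

```text
t: 4.58
tcp_pos: [0.5412, 0.2438, 0.1899]
eef_rot: [0.191, 0.982, -0.0, -0.0]
ft_force: [1.7, -0.0, 0.9]
finger_gap: -0.0004
```

View pics/side1.png

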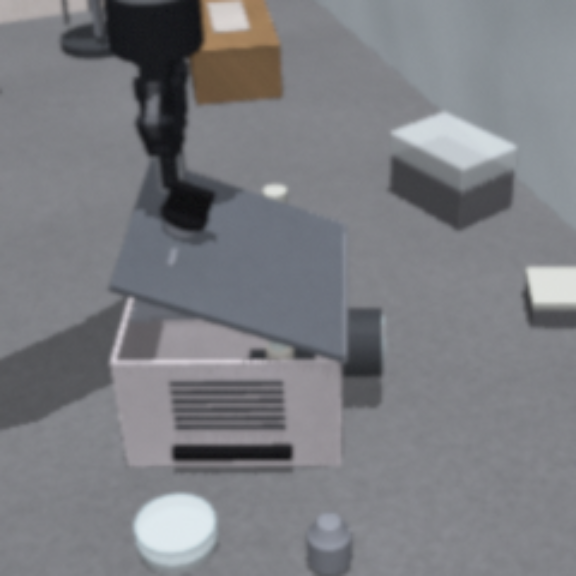

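The lid is being pushed down as planned and is now about 20° open. The fingertips are on the outer face past the bar, and the bar still points at the hinge. I'll keep pushing until the lid is shut.

```bash
python3 -m creep '[{"dx":0.0025,"dy":0,"dz":0.008,"twist":0},{"dx":0.0025,"dy":0,"dz":0.008,"twist":0},{"dx":0.0025,"dy":0,"dz":0.008,"twist":0},{"dx":0.0025,"dy":0,"dz":0.008,"twist":0},{"dx":0.0025,"dy":0,"dz":0.008,"twist":0},{"dx":0.0025,"dy":0,"dz":0.008,"twist":0},{"dx":0.0025,"dy":0,"dz":0.008,"twist":0},{"dx":0.0025,"dy":0,"dz":0.008,"twist":0},{"dx":0,"dy":0,"dz":0.008,"twist":0},{"dx":0,"dy":0,"dz":0.002,"twist":0},{"dx":0,"dy":0,"dz":0,"twist":0}]'
```

```text
t: 6.0
tcp_pos: [0.5267, 0.2496, 0.131]
eef_rot: [0.191, 0.982, -0.0, -0.0]
ft_force: [0.1, 0.6, 0.4]
finger_gap: 0.0003
```

```bash
python3 -m creep '[{"dx":0,"dy":0,"dz":0.0025,"twist":0},{"dx":0,"dy":0,"dz":0.0015,"twist":0},{"dx":0,"dy":0,"dz":0,"twist":0}]';python3 -m creep '[{"dx":0,"dy":0,"dz":0.0015,"twist":0},{"dx":0,"dy":0,"dz":0,"twist":0}]'
```

```text
t: 6.38
tcp_pos: [0.527, 0.2498, 0.129]
eef_rot: [0.191, 0.982, 0.0, 0.0]
ft_force: [-5.6, -2.4, 18.7]
finger_gap: -0.0004
t: 6.62
tcp_pos: [0.5271, 0.2499, 0.1288]
eef_rot: [0.191, 0.982, 0.001, 0.0]
ft_force: [-11.3, -5.1, 37.4]
finger_gap: -0.0001
```

The lid is shut: the tip stopped at z 0.118 with about 37 N on it. I'll back off, open the fingers and measure the bar.

```bash
python3 -m creep '[{"dx":0,"dy":0,"dz":-0.005,"twist":0},{"dx":0,"dy":0,"dz":-0.03,"twist":0},{"dx":0,"dy":0,"dz":-0.05,"twist":0},{"dx":0,"dy":0,"dz":-0.05,"twist":0},{"dx":0,"dy":0.04,"dz":0,"twist":0},{"dx":0,"dy":0.04,"dz":0,"twist":0},{"dx":0,"dy":0,"dz":0,"twist":0}]' 0.5
python3 - <<'E'
from h import *
print(arm.get_obs()["ft_force"])
f=grab_frame("top");g=grab_frame("side")
a=cv2.resize(f["img"][190:350,160:360,::-1],None,fx=2,fy=2); b=cv2.resize(g["img"][140:340,215:355,::-1],None,fx=2.6,fy=2.6)
H=max(a.shape[0],b.shape[0]);c=np.zeros((H,a.shape[1]+b.shape[1],3),np.uint8);c[:a.shape[0],:a.shape[1]]=a;c[:b.shape[0],a.shape[1]:]=b
cv2.imwrite("pics/shut.png",c);cv2.imwrite("pics/t.png",f["img"][:,:,::-1]);cv2.imwrite("pics/s.png",g["img"][:,:,::-1])
h=.160; c0=np.array([.5199,.1914])
print("expected px top/side",proj(f,[[*c0,.16]]),proj(g,[[*c0,.16]]))
E
```

```text
t: 7.5
tcp_pos: [0.5505, 0.3112, 0.2342]
eef_rot: [0.189, 0.982, 0.0, -0.0]
ft_force: [-0.5, 0.3, 0.3]
finger_gap: 0.0427
[-0.47021316  0.2634307   0.28221399]
expected px top/side [[246.68488105 297.47373143]] [[249.19739498 200.56859091]]
```

View pics/shut.png

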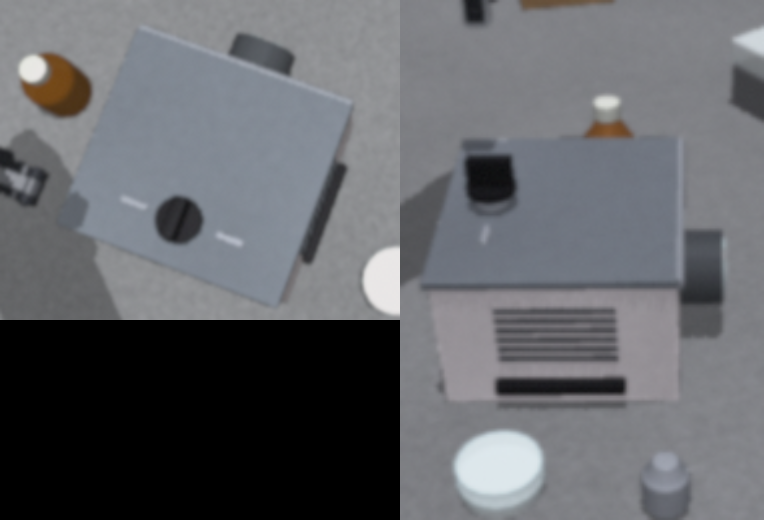

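The lid is shut, with the marks at about (133,202) and (230,239) in the crop, the disc at about (179,220), and the bar pointing at the hinge. I'll compute the fastener's axis from the marks, the disc and the lid corners.

Run:
```python
from h import *
np.set_printoptions(precision=4,suppress=True)
f=grab_frame("top");g=grab_frame("side")
im=f["img"].astype(float).mean(2)
def blob(mask,x0,y0,x1,y1,img=im):
    m=np.zeros(img.shape,np.uint8); m[y0:y1,x0:x1]=mask[y0:y1,x0:x1]
    n,_,st,ce=cv2.connectedComponentsWithStats(m)
    i=1+np.argmax(st[1:,4]); return ce[i],st[i]
m1,s1=blob((im>150).astype(np.uint8),215,283,240,300); m2,s2=blob((im>150).astype(np.uint8),264,302,288,318)
d,sd=blob((im<60).astype(np.uint8),230,280,270,320)
print(m1,s1,m2,s2,d,sd)
P1=onz(f,m1,.119);P2=onz(f,m2,.119);v=P1-P2
print("marks",P1,P2,np.linalg.norm(v),"mid",(P1+P2)/2,"angle",np.degrees(np.arctan2(v[1],v[0])))
print("disc z.136/.145",onz(f,d,.136),onz(f,d,.145))
q=np.array([[76,224],[274,305],[352,101],[141,28]])/2+[160,190]
C=np.array([onz(f,p,.118) for p in q]);print(C);print("from corners",C.mean(0)+ (C[0]+C[1]-C[2]-C[3])/2/1*(145-92.5)/185)
gi=g["img"].astype(float).mean(2)
d,sd=blob((gi<40).astype(np.uint8),238,190,266,222,gi);print("side black",d,sd,onz(g,d,.145), onz(g,(215+490/2.6,140+168/2.6),.16))
```

```text
[226.2034 290.7288] [220 287  14   8  59] [274.5397 309.1746] [267 305  15   9  63] [248.9216 299.6162] [239 289  22  22 370]
marks [0.5358 0.2346 0.119 ] [0.5024 0.152  0.119 ] 0.08902582239106381 mid [0.5191 0.1933 0.119 ] angle 68.01783116524614
disc z.136/.145 [0.5183 0.1923 0.136 ] [0.5176 0.1906 0.145 ]
[[0.5179 0.2833 0.118 ]
 [0.4464 0.1151 0.118 ]
 [0.6171 0.0451 0.118 ]
 [0.6887 0.2291 0.118 ]]
from corners [0.5191 0.1857 0.118 ]
side black [249.0449 208.5356] [241 201  18  17 267] [0.5167 0.1865 0.145 ] [0.7928 0.0599 0.16  ]
```

```bash
python3 -m creep '[{"dx":-0.005,"dy":-0.04,"dz":0,"twist":0},{"dx":-0.005,"dy":-0.04,"dz":0,"twist":0},{"dx":-0.005,"dy":-0.04,"dz":0,"twist":0},{"dx":-0.0044,"dy":-0.033,"dz":0,"twist":0},{"dx":0,"dy":0,"dz":0.02,"twist":0},{"dx":0,"dy":0,"dz":0.015,"twist":0},{"dx":0,"dy":0,"dz":0,"twist":0},{"dx":0,"dy":0,"dz":0,"twist":0}]'
python3 - <<'E'
from h import *
w=grab_frame("wrist"); cv2.imwrite("pics/w1.png",w["img"][:,:,::-1])
o=arm.get_obs();print(o["tcp_pos"],o["eef_rot"])
print(proj(w,[[.519,.192,.16],[.519,.192,.136],[.5358,.2346,.119],[.5024,.152,.119],list(o["tcp_pos"])]))
E
```

```text
t: 8.7
tcp_pos: [0.5193, 0.1902, 0.2067]
eef_rot: [0.19, 0.982, -0.0, -0.0]
ft_force: [-0.2, 0.6, 0.2]
finger_gap: 0.0426
[0.51940169 0.19015272 0.20687761] [1.90338474e-01 9.81718520e-01 6.05481787e-05 9.49707674e-05]
[[327.90159279 274.42295439]
 [327.63647781 255.44065134]
 [406.7621295  243.74132403]
 [252.55777623 243.46141559]
 [324.45187707 330.55514729]]
```

View pics/w1.png

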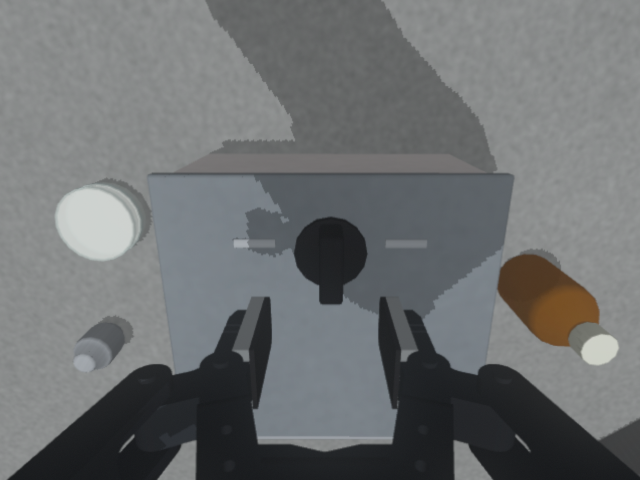

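The wrist view has the marks at (254,243) and (406,243), exactly as predicted. The disc is at (330,253) and the bar lies along the lid's x, about 3 mm to +y of the tool axis. I'll correct for that, descend and grip.

```bash
python3 -m creep '[{"dx":0.0024,"dy":0.0035,"dz":0,"twist":0},{"dx":0,"dy":0,"dz":0.02,"twist":0},{"dx":0,"dy":0,"dz":0.02,"twist":0},{"dx":0,"dy":0,"dz":0.018,"twist":0},{"dx":0,"dy":0,"dz":0.0104,"twist":0},{"dx":0,"dy":0,"dz":0,"twist":0},{"dx":0,"dy":0,"dz":0,"twist":0}]'; python3 -m creep '[{"dx":0,"dy":0,"dz":0,"twist":0},{"dx":0,"dy":0,"dz":0,"twist":0},{"dx":0,"dy":0,"dz":0,"twist":0},{"dx":0,"dy":0,"dz":0,"twist":0},{"dx":0,"dy":0,"dz":0,"twist":0},{"dx":0,"dy":0,"dz":0,"twist":0}]' 0; python3 -c "
from rig import arm;o=arm.get_obs();print(o['q'],o['moment'])"
```

```text
t: 9.62
tcp_pos: [0.5187, 0.1931, 0.1523]
eef_rot: [0.191, 0.982, 0.0, 0.0]
ft_force: [0.5, -0.4, 0.2]
finger_gap: 0.0428
t: 10.38
tcp_pos: [0.5188, 0.1934, 0.1521]
eef_rot: [0.191, 0.982, 0.0, 0.0]
ft_force: [2.3, 4.7, 1.7]
finger_gap: 0.0105
[-0.56238375  0.53026887  0.1356879   1.87854797 -0.10201696  0.73862747
  0.81778354] [ 1.06445672 -0.61004617  0.02867329]
```

Gripped: the gap is 10.5 mm and the side force is small. Now I'll press the head down.

```bash
python3 -m creep '[{"dx":0,"dy":0,"dz":0.004,"twist":0},{"dx":0,"dy":0,"dz":0.004,"twist":0},{"dx":0,"dy":0,"dz":0.003,"twist":0},{"dx":0,"dy":0,"dz":0,"twist":0},{"dx":0,"dy":0,"dz":0,"twist":0}]'; python3 -m creep '[{"dx":0,"dy":0,"dz":0.001,"twist":0},{"dx":0,"dy":0,"dz":0,"twist":0},{"dx":0,"dy":0,"dz":0,"twist":0}]'
```

```text
t: 11.0
tcp_pos: [0.5188, 0.1934, 0.1435]
eef_rot: [0.191, 0.982, 0.0, 0.0]
ft_force: [0.5, 4.2, 9.8]
finger_gap: 0.0105
t: 11.38
tcp_pos: [0.5189, 0.1934, 0.1433]
eef_rot: [0.191, 0.982, 0.001, 0.0]
ft_force: [-3.3, 3.7, 21.0]
finger_gap: 0.0104
```

The head has bottomed: vertical force rose from 10 to 21 N with no further travel. Now the quarter turn clockwise, which is a positive twist about the downward tool z.

```bash
python3 -m creep '[{"dx":0,"dy":0,"dz":0,"twist":0.05},{"dx":0,"dy":0,"dz":0,"twist":0.05},{"dx":0,"dy":0,"dz":0,"twist":0.05},{"dx":0,"dy":0,"dz":0,"twist":0.05}]'; python3 -c "
from rig import arm;o=arm.get_obs();print(o['q'],o['moment'])"
```

```text
t: 11.88
tcp_pos: [0.5189, 0.1935, 0.1433]
eef_rot: [0.343, 0.939, 0.001, 0.0]
ft_force: [-2.3, 2.9, 20.9]
finger_gap: 0.0105
[-0.62198546  0.55049968  0.21924297  1.88777461 -0.17406175  0.72019648
  0.5675613 ] [ 0.76182732  0.64604881 -0.00551652]
```

```bash
python3 -m creep '[{"dx":0,"dy":0,"dz":0,"twist":0.05},{"dx":0,"dy":0,"dz":0,"twist":0.05},{"dx":0,"dy":0,"dz":0,"twist":0.05},{"dx":0,"dy":0,"dz":0,"twist":0.05},{"dx":0,"dy":0,"dz":0,"twist":0.05},{"dx":0,"dy":0,"dz":0,"twist":0.05},{"dx":0,"dy":0,"dz":0,"twist":0.05},{"dx":0,"dy":0,"dz":0,"twist":0.05},{"dx":0,"dy":0,"dz":0,"twist":0.05},{"dx":0,"dy":0,"dz":0,"twist":0.05},{"dx":0,"dy":0,"dz":0,"twist":0.05},{"dx":0,"dy":0,"dz":0,"twist":0.05},{"dx":0,"dy":0,"dz":0,"twist":0.05},{"dx":0,"dy":0,"dz":0,"twist":0.05},{"dx":0,"dy":0,"dz":0,"twist":0.05},{"dx":0,"dy":0,"dz":0,"twist":0.05},{"dx":0,"dy":0,"dz":0,"twist":0},{"dx":0,"dy":0,"dz":0,"twist":0}]'
python3 - <<'E'
from h import *
o=arm.get_obs();print(o['q'],o['moment'])
w=grab_frame("wrist"); cv2.imwrite("pics/w2.png",w["img"][:,:,::-1])
E
```

```text
t: 14.12
tcp_pos: [0.519, 0.1936, 0.1433]
eef_rot: [0.829, 0.559, 0.001, -0.0]
ft_force: [-2.5, 3.5, 20.8]
finger_gap: 0.0107
[-0.85850151  0.61379329  0.56473845  1.89947182 -0.46547259  0.75949528
 -0.41533244] [ 1.22101164  0.43912174 -0.05581076]
```

View pics/w2.png

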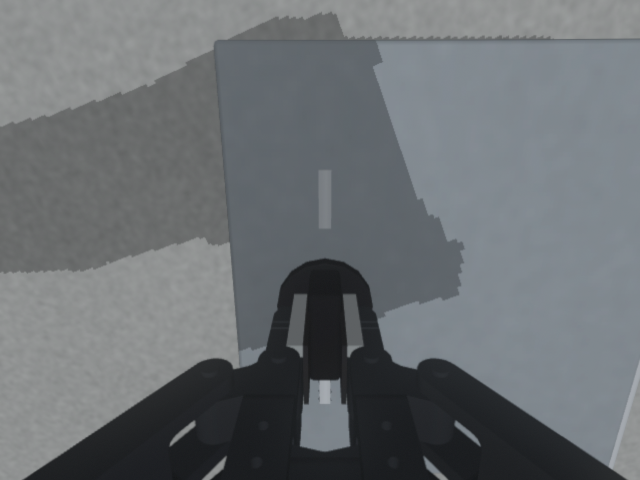

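The bar lines up with both marks (bar at x≈325, marks at (324,200) and (325,390)), and the tool has turned from 68° to −22°, which is 90°. I'll let go, rise and check.

```bash
python3 -m creep '[{"dx":0,"dy":0,"dz":0,"twist":0},{"dx":0,"dy":0,"dz":0,"twist":0},{"dx":0,"dy":0,"dz":0,"twist":0},{"dx":0,"dy":0,"dz":0,"twist":0},{"dx":0,"dy":0,"dz":-0.01,"twist":0},{"dx":0,"dy":0,"dz":-0.02,"twist":0},{"dx":0,"dy":0,"dz":-0.04,"twist":0},{"dx":0,"dy":0,"dz":-0.05,"twist":0},{"dx":0,"dy":0,"dz":-0.05,"twist":0},{"dx":0.04,"dy":0.04,"dz":-0.03,"twist":0},{"dx":0.04,"dy":0.04,"dz":0,"twist":0},{"dx":0.04,"dy":0.04,"dz":0,"twist":0},{"dx":0.04,"dy":0.04,"dz":0,"twist":0},{"dx":0,"dy":0,"dz":0,"twist":0},{"dx":0,"dy":0,"dz":0,"twist":0}]' 0.5
python3 - <<'E'
from h import *
f=grab_frame("top");g=grab_frame("side")
a=cv2.resize(f["img"][190:360,160:400,::-1],None,fx=1.66,fy=1.66); b=cv2.resize(g["img"][140:350,215:355,::-1],None,fx=2.8,fy=2.8)
H=max(a.shape[0],b.shape[0]);c=np.zeros((H,a.shape[1]+b.shape[1],3),np.uint8);c[:a.shape[0],:a.shape[1]]=a;c[:b.shape[0],a.shape[1]:]=b
cv2.imwrite("pics/end.png",c)
E
```

```text
t: 16.05
tcp_pos: [0.6848, 0.2633, 0.3031]
eef_rot: [0.829, 0.559, -0.0, 0.0]
ft_force: [0.4, -1.1, 0.4]
finger_gap: 0.0429
```

View pics/end.png

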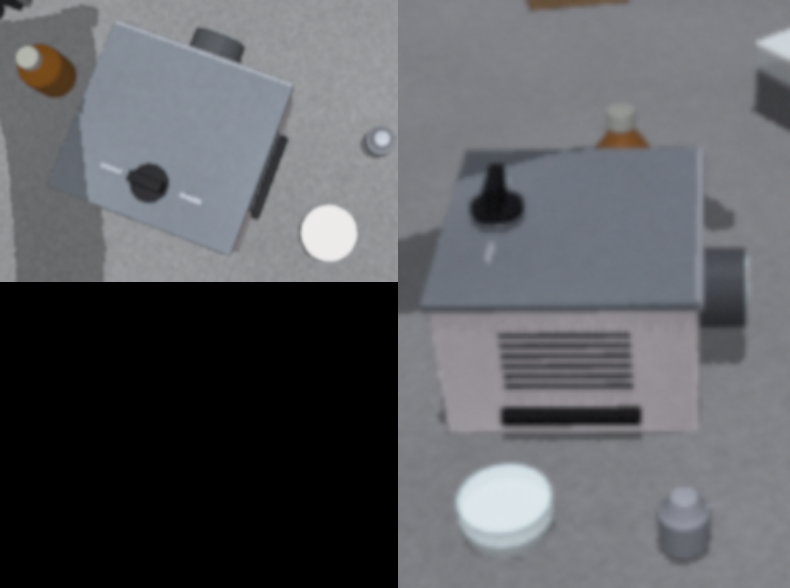

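The lid is shut, the bar is in line with both marks, and the bystanders look unmoved. As a last check I'll measure the head height (caught or sprung back) and the bar angle, and compare the bystanders with their first pixel positions.

Run:
```python
from h import *
np.set_printoptions(precision=2,suppress=True)
f=grab_frame("top");g=grab_frame("side")
gi=g["img"].astype(float).mean(2); old=cv2.imread("pics/s.png").astype(float).mean(2)
for n,i in(("before",old),("now",gi)):
    m=i[190:226,236:268]<45; r=np.where(m.any(1))[0]; w=m.sum(1)
    print(n,"rows",r.min()+190,r.max()+190,"widths",w[r.min():r.max()+1])
c=np.array([.5189,.1935])
ey=np.array([.3746,.9272])
for d in(0,.0045,.009):
    a=np.linspace(0,2*np.pi,90); D=np.c_[c[0]+.02*np.cos(a),c[1]+.02*np.sin(a)]
    lo=proj(g,np.c_[D,np.full(90,.130-d)]); e=proj(g,[[*(c+.018*ey),.16-d],[*c,.136-d]])
    print("depth",d,"disc lowest row",lo[:,1].max(),"bar far end, disc top centre",e.ravel())
for nm,img in(("top",f["img"]),("side",g["img"])):
    o=cv2.imread(f"pics/{nm}0.png")[:,:,::-1].astype(float).mean(2); k=img.astype(float).mean(2)
    for b,(x,y) in {"top":{"dish":(358,330),"obj":(389,275)},"side":{"dish":(253,320),"obj":(317,327)}}[nm].items():
        s=np.s_[y-20:y+20,x-20:x+20]; print(nm,b,cv2.phaseCorrelate(o[s].copy(),k[s].copy()))
o=cv2.imread("pics/t.png")[:,:,::-1]; 
for nm,i in(("bottle t=7.5",o),("now",f["img"])):
    i=i.astype(int); m=(i[:,:,0]-i[:,:,2]>40); m[:, :150]=0;m[:,230:]=0; print(nm,np.argwhere(m).mean(0),m.sum())
o=cv2.imread("pics/top0.png")[:,:,::-1].astype(int)
for i in (o,f["img"].astype(int)):
    p=i[215:235,168:186].min(2)>150; print("cap",np.argwhere(p).mean(0),p.sum())
im=f["img"].astype(float).mean(2)[275:320,230:270].astype(np.uint8)
cv2.imwrite("pics/bar.png",cv2.resize(np.hstack([im,gi[185:230,230:270].astype(np.uint8),old[185:230,230:270].astype(np.uint8)]),None,fx=6,fy=6,interpolation=cv2.INTER_CUBIC))
```

```text
before rows 201 217 widths [16 16 16 17 17 17 17 17 18 18 18 18 18 16 16 13  6]
now rows 199 219 widths [ 4  4  4  5  6  6  6  7  7  8 11 14 16 17 17 17 17 17 16 13  7]
depth 0 disc lowest row 218.35240400885573 bar far end, disc top centre [249.67 195.52 249.7  210.38]
depth 0.0045 disc lowest row 220.2382359095961 bar far end, disc top centre [249.9  197.44 249.93 212.26]
depth 0.009 disc lowest row 222.11338358753866 bar far end, disc top centre [250.13 199.35 250.16 214.13]
top dish ((-0.1756615106885029, -0.04306133582471361), 0.8765842401640263)
top obj ((-0.06593024802198144, 0.12323146820875408), 0.9520177910642803)
side dish ((0.14507949557667033, 0.03487598923927138), 0.9222948573024938)
side obj ((-0.09123714954160178, -0.08214764203983194), 0.9377492335085074)
bottle t=7.5 [233.56 189.69] 568
now [233.43 189.68] 602
cap [8.65 7.5 ] 159
cap [8.79 7.63] 115
```

View pics/bar.png

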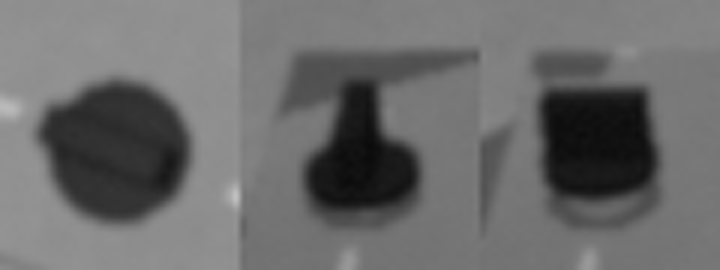

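The disc now sits 2 px lower than before pressing, and the calibration predicts 1.9 px for the caught depth of 4.5 mm, so the cam has caught. The bar points along the marks and the bystanders moved less than 0.2 px. I'll hand the job in.

```bash
python3 -c "
from rig import workorder,arm;print(arm.get_obs()['ft_force']);print(workorder.close_job())"
```

```text
[0.26848587 0.32115522 0.71355475]
the job is handed in; nothing more can be done
None
```

The lamp house lid is shut and locked, and I handed the job in at about 16 s of the 58 s allowed, with no verdict reported.

I pushed the lid down at its free edge with closed fingers. It came to rest at its shut height, with up to 37 N on the fingertips. I then gripped the bar, pressed the head to its stop (vertical force 21 N), turned it 90° clockwise while pressed, opened the fingers and backed away.

**Last checks:**
- **Lid and bar:** the pictures show the lid shut and the bar in line with both marks.
- **Head caught:** it sits about 2 px lower in the side view than before pressing. The caught depth of 4.5 mm predicts 1.9 px.
- **Bystanders:** the dishes, objective and bottle each moved by under 0.2 px, which is within noise.
- **Robot clear:** the force on the tool was near zero when I handed in.

**One disagreement:** estimates of the fastener's position from hand-picked lid corners and from the side view were 6–8 mm off the one from the marks. I used the marks and disc; the wrist view and the near-centred grip agreed with them.

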